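Open the goldsmith's spring clamp to its mark and hold it

TASK

Anchor the spring clamp on the goldsmith's bench by pressing both round-headed plugs in its plate down until they are fully home, while the jaw is still shut. Then pull the sliding jaw open by its upright wooden grip, against the spring, until the jaw's pointer is level with the nose of the little rider on the scale, and finish while still holding it there, so that a ring can be laid in the jaws; leave the other things on the bench where they are.

Things in the scene. Friction and masses are not known exactly. Their poses are not given: they have to be found in the camera images.
- clamp: fixed spring clamp: dark steel plate 260 (x) x 160 (y) x 14 mm; origin at the centre of its underside, on the bench. Its own -x axis (roughly towards the robot) is the way the jaw is pulled open. Fixed jaw at x = 80 to 110 mm, 52 mm tall, 56 mm wide; the sliding jaw (50 mm tall) shuts against it and carries a slide bar, pointer and grip towards -x, between guide rails 22 mm tall, 56 mm apart overall
- jaw (a joint): how far the sliding jaw is pulled open along the clamp's -x, m: 0 shut (start), 0.075 end stop. Its spring pulls it shut with about 5.5 N at 0 plus 0.11 N per mm, so 8 to 13 N at the marks used; let go, it shuts at once
- grip (a point): centre of the upright wooden grip on the sliding jaw, 55 mm above the bench and 45 mm to the clamp's -x from its origin when shut. The grip is a flat upright plate, 12 mm thick along the clamp's x, 40 mm wide along y, from 28 to 80 mm above the bench; 80 mm free on its far side above the slide bar (top 30 mm up). Moves with the jaw
- pointer (a point): tip of the pointed steel lug on the left (+y) side of the slide bar, 30 mm above the bench; at x = 10 mm, y = 33 mm of the clamp when shut; moves with the jaw. Axes as the clamp's
- mark (a point): tip of the nose of the rider, a fixed little brass block (14 x 27 mm, steel screw on top, up to 38 mm above the bench) on the scale at the left (+y) edge of the slide; the nose points at the slide bar, 3 mm from the pointer's path, 30 mm above the bench. Axes as the clamp's: the jaw is at the mark when pointer and mark have the same x in the clamp's frame
- near_plug (a joint): how far the plug nearer the robot still stands proud, m: 0 fully home, with its head resting on the plate; it starts 0.006 to 0.013 proud
- near_plug_top (a point): centre of the top of that plug's round steel head (26 mm across, 9 mm thick), at x = -90 mm, y = -58 mm of the clamp; 23 mm above the bench when home. It slides stiffly straight down, needing about 6 N, and stays where it is left
- far_plug (a joint): the same for the plug at the far end of the plate
- far_plug_top (a point): centre of the top of the far plug's head, at x = 85 mm, y = 58 mm of the clamp (beside the fixed jaw); otherwise like the near one, 23 mm above the bench when home
- pliers: bystander: black-handled flat pliers lying flat, about 150 mm long
- loupe: bystander: black eye loupe standing on its wide end, 42 mm across, 36 mm tall
- dish: bystander: white ceramic bowl, 70 mm across, 22 mm tall
- wax_bar: bystander: bar of polishing wax 42 x 22 x 20 mm, lying on the clamp's plate near its robot-side left corner
- hammer: bystander: hammer lying on the bench, right of the clamp
- spirit_bottle: bystander: white bottle 60 mm across, 160 mm tall, right of the clamp
- brush: bystander: brush lying on the bench, left of the clamp
- jar: bystander: glass jar 64 mm across, 70 mm tall, left of the clamp

How it is judged:
By the outcome, as a careful person would: the job done as asked, in the order asked, and still so for the second after the job is handed in, while the arm keeps its last pose, push and grip.
It also fails if it takes over 45 s, if anything falls off the work surface, if the arm or the gripper's body presses on something with over 40 N, if the wrist force passes 120 N, or if a joint passes its speed limit or range.

ROBOT

A 6-joint arm with a two-finger parallel gripper is mounted at the origin on the work surface. World frame = base frame: x ahead of the robot, y to its left, z up, the work surface at z = 0. Lengths are in m, angles in rad, forces in N, time in s.
With the tool pointing down it reaches from about 0.25 to 0.775 m from the base axis. Payload 8.9 kg.
Tool frame: the origin (TCP) lies on the mounting face of the last link; the fingertips stand 173 mm ahead of it and the grasp point (between the pads) lies 155 mm ahead of it (bot.grasp_offset is the distance from the TCP to the grasp point, in m); z points along the fingers, y is the direction in which the jaws open and shut (so a half turn about z gives the same grasp; the last joint's range is limited). The gripper opens to 85 mm and grips with 20 to 120 N. Pads are 22 mm wide; open, the fingers measure 114 mm over their backs; the gripper's body (76 mm by 85 mm) begins 54 mm behind the grasp point. The pads swing forward as they close: fully open they stand 13 mm farther back than shut.
Start: joints at [-1.409, 0.291, -0.153, 1.127, 0, 1.431], TCP at [0.156, -0.501, 0.405] pointing down, gripper open.
Joint ranges: [-2.52, 2.52], [-0.91, 1.74], [-1.3, 1.37], [-1.96, 2.02], [-1.52, 1.47], [-3.14, 3.14]. Speed limits (rad/s): [2.22, 2.22, 2.79, 3.14, 3.14, 3.14].

INTERFACE

Orientations are given as a rotation vector (axis times angle).
In Python, from workcell import status, cams, sign_off, bot gives the robot as it stands. The module is installed in compiled form; this text tells all that it offers.
- The arm moves only by the shell command python3 -m crank 'ROWS' [FORCE]. ROWS is JSON, a list of rows, each an object with "angular": the turn, a rotation vector about the world's x, y, z in rad, a list of three; "delta_pos": the shift along the world's x, y, z in m, a list of three; "gripper": the gripper command: -1 is fully open, 1 is shut, values between are in proportion. In form: [{"angular": [wx, wy, wz], "delta_pos": [tx, ty, tz], "gripper": gripper}, ...]. A call has 1 to 8 rows; each row shifts and turns the commanded pose from where the row before left it; what a row does not reach is not made up. A row lasts 1/10 s, in which the tool goes at most 50 mm and 8.59 degrees, less where a joint would pass 70% of its speed; a pose out of reach is approached as far as the arm can. A call is refused whole if a number of a shift passes 0.05 or a number of a turn 0.15, either way. A call with a gripper value outside its range is refused whole. The fingers move at their own pace and stop on an object; FORCE is the grip in N (left out, the last holds). Time passes only in rows, so rows that do not move let the fingers close. It gives the time, the measured TCP pose, the force and the opening at its end, in the units of the state.
- status.observe(): the state, without advancing time (a new reading comes with each control period).
- cams.snapshot(name): name is "scene" or "top"; returns a dict with "image" (400x640x3 uint8, red, green, blue), "fx", "fy", "cx", "cy" (pixels), "world_to_cam" (4x4, takes a point from world to camera coordinates). Camera axes: x right, y down, z forward; pixel columns grow to the right and rows downward; lengths in m; the calibration is good to about 2 mm. A picture is of the moment at which its call begins. There is no depth.
- sign_off(): hands the job in, once; it reports no verdict.
The state is a dict: "time": time; "joints": joint angles; "qvel": joint speeds; "joint_efforts": joint torques, N m; "position": TCP position; "eef_rot": TCP orientation; "wrist_force": force on the tool from outside, world axes, zero at the start; "torque": the same for the moment, N m; "opening": opening from 0.0 (shut) to 1.0 (fully open).
Only numpy, scipy, OpenCV 4.12 (cv2) and the standard library are available. Lean on these libraries where they do the work, as an engineer would, in place of code of your own. Each camera call takes 0.05 s, during which the arm holds its last target. There are 200 camera calls.

## Working session

There is one attempt and no reset: what is moved stays moved. The work goes in short steps, Python scripts to look and compute and a shell command to move; the robot and the scene stay as the last step left them, time stands still between calls to the robot, and variables do not carry over. Pictures are saved under pics/ and viewed, about 8 in all and at most 12, crops included, and the job is handed in when it is done.

```bash
mkdir -p pics; cat > h.py <<'E'
import numpy as np, cv2
from workcell import status, cams, sign_off, bot
def snap(n):
    s=cams.snapshot(n); s['M']=np.array(s['world_to_cam']); return s
def proj(s,p):
    c=s['M'][:3,:3]@np.array(p,float)+s['M'][:3,3]
    return np.array([s['fx']*c[0]/c[2]+s['cx'],s['fy']*c[1]/c[2]+s['cy']])
def ray(s,uv,z):
    R=s['M'][:3,:3];o=-R.T@s['M'][:3,3]
    d=R.T@np.array([(uv[0]-s['cx'])/s['fx'],(uv[1]-s['cy'])/s['fy'],1])
    return o+d*(z-o[2])/d[2]
def save(s,f,crop=None,k=1):
    im=s['image'][...,::-1]
    if crop: x0,y0,x1,y1=crop; im=im[y0:y1,x0:x1]
    cv2.imwrite('pics/'+f,cv2.resize(im,None,fx=k,fy=k,interpolation=cv2.INTER_CUBIC))
E
python3 - <<'E'
from h import *
for n in('scene','top'):
    s=snap(n);save(s,n+'1.png');R=s['M'][:3,:3];print(n,s['fx'],s['cx'],s['cy'],-R.T@s['M'][:3,3]);print(R.round(3))
o=status.observe();print(o)
E
```

```text
scene 470.13004905755986 318.92463701875016 199.9908149152275 [1.61170532 0.00217638 0.95291723]
[[ 0.027  1.    -0.009]
 [ 0.64  -0.024 -0.768]
 [-0.768  0.015 -0.641]]
top 369.5747901194481 312.2606714205682 200.50476923617325 [0.30662822 0.01609211 1.21160658]
[[ 0.031 -1.    -0.003]
 [-0.97  -0.029 -0.24 ]
 [ 0.24   0.01  -0.971]]
{'time': 0.1, 'joints': array([-1.40927213e+00,  2.91203864e-01, -1.54024789e-01,  1.12669817e+00,
        2.49264101e-05,  1.43149103e+00]), 'qvel': array([ 0.00044303, -0.00047516,  0.00085591,  0.00226083, -0.00019662,
        0.0006563 ]), 'joint_efforts': array([ 1.97143809e-04, -5.37977672e+01,  3.31919646e+01,  9.31436109e-03,
       -2.67645246e-04,  7.69575252e-06]), 'position': array([ 0.15553904, -0.50123931,  0.40420978]), 'eef_rot': array([-3.10500304e+00, -4.70592570e-01, -1.94173515e-05]), 'wrist_force': array([-0.71741791, -0.15131201, -0.46558576]), 'torque': array([0.02112093, 0.02535723, 0.04741064]), 'opening': 0.99965945163182}
```

View pics/top1.png

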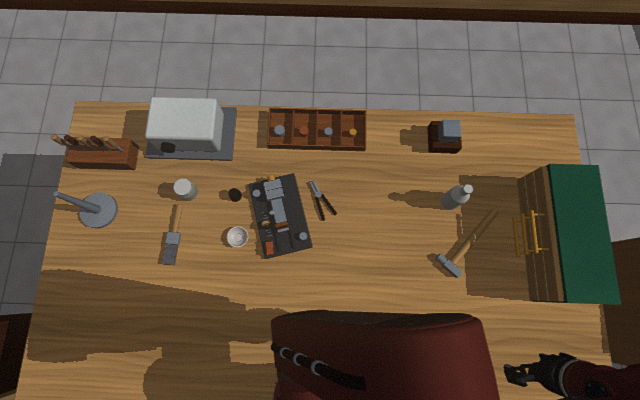

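View pics/scene1.png

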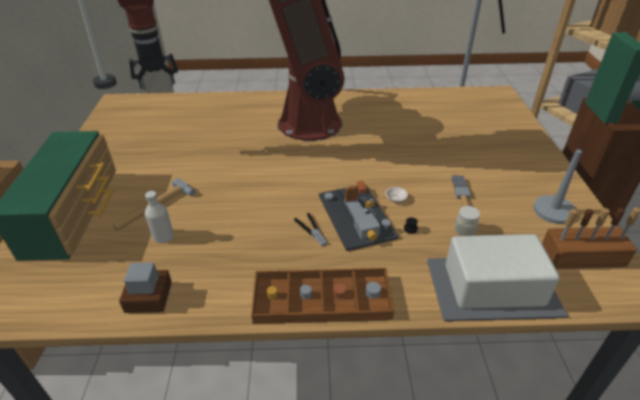

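The top view shows the clamp at about (280,216), with its near end down. The scene view shows it at about (358,215). I'll enlarge both.

```bash
python3 - <<'E'
from h import *
s=snap('top');save(s,'top2.png',(240,168,318,264),6)
s=snap('scene');save(s,'scene2.png',(312,176,428,256),6.8)
E
```

```text
(no output)
```

View pics/top2.png

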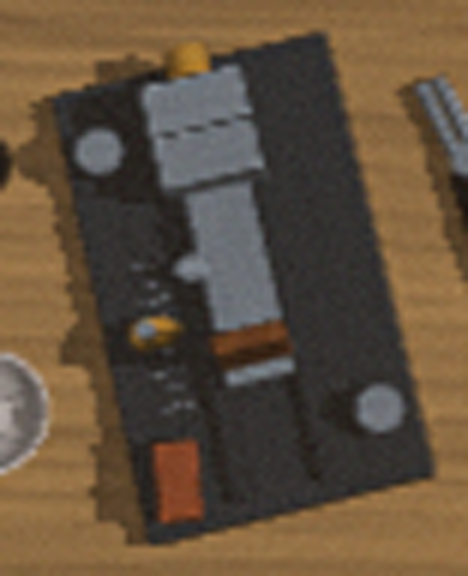

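View pics/scene2.png

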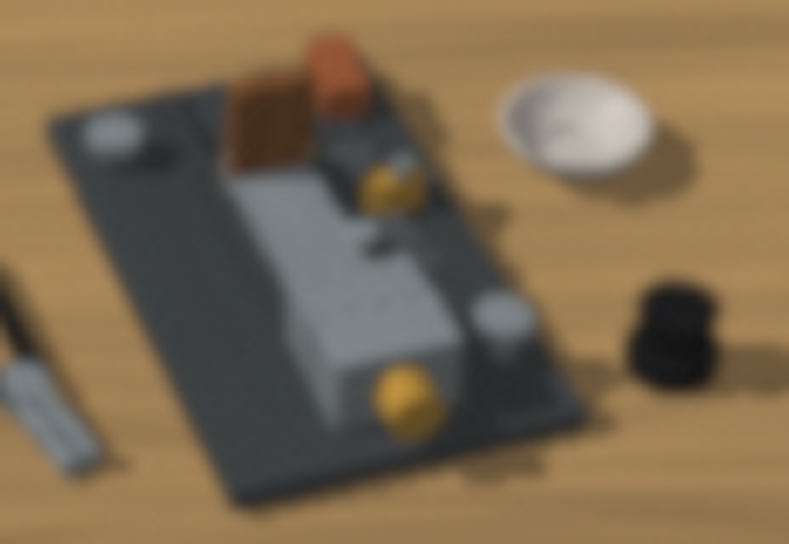

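Crop pixels (6x): plate corners (55,100), (325,35), (435,472), (148,543); near plug (380,408), far plug (98,152), pointer tip (176,267), nose tip (184,328), grip top about (250,345). The scene crop (6.8x) shows three plate corners, both plugs, pointer tip (365,248), and nose.

```bash
cat > fit.py <<'E'
from h import *
from scipy.optimize import least_squares
t=snap('top');c=snap('scene')
T=lambda x,y:(np.array([x,y])+.5)/6-.5+[240,168]
S=lambda x,y:(np.array([x,y])+.5)/6.8-.5+[312,176]
obs=[(t,T(55,100),(.13,.08,.014)),(t,T(325,35),(.13,-.08,.014)),(t,T(435,472),(-.13,-.08,.014)),(t,T(148,543),(-.13,.08,.014)),
(c,S(48,122),(-.13,-.08,.014)),(c,S(235,505),(.13,-.08,.010)),(c,S(588,420),(.13,.08,.010)),
(t,T(380,408),(-.09,-.058,'n')),(c,S(114,132),(-.09,-.058,'n')),(t,T(98,152),(.085,.058,'f')),(c,S(503,315),(.085,.058,'f')),
(t,T(176,267),(.01,.033,.030)),(c,S(366,248),(.01,.033,.030))]
def w(p,l):
    z={'n':p[3],'f':p[4]}.get(l[2],l[2]);a=p[2];return [p[0]+np.cos(a)*l[0]-np.sin(a)*l[1],p[1]+np.sin(a)*l[0]+np.cos(a)*l[1],z]
f=lambda p:np.concatenate([proj(s,w(p,l))-uv for s,uv,l in obs])
r=least_squares(f,[.5,.1,.2,.03,.03],loss='soft_l1');p=r.x
if __name__=='__main__':
    print(p.round(4));print(f(p).reshape(-1,2).round(1))
    for s,uv in((t,T(184,328)),(c,S(385,213))):
        q=ray(s,uv,.030)[:2]-p[:2];a=p[2];print('nose local',np.cos(a)*q[0]+np.sin(a)*q[1],-np.sin(a)*q[0]+np.cos(a)*q[1])
    for n,l in(('near',(-.09,-.058,'n')),('far',(.085,.058,'f')),('grip',(-.045,0,.055))):print(n,np.round(w(p,l),4))
E
python3 fit.py
```

```text
[0.5531 0.1347 0.2743 0.0292 0.036 ]
[[-0.5 -1.1]
 [ 0.6 -1.2]
 [ 0.7  0.2]
 [ 0.2  0.4]
 [-0.5 -1. ]
 [-0.4 -0.2]
 [ 0.6 -0. ]
 [ 0.2 -0.1]
 [ 0.3  0. ]
 [ 0.5 -0.5]
 [ 0.4  0.1]
 [-0.   0.5]
 [ 2.6 -3. ]]
nose local -0.022380281633254447 0.03556827339478627
nose local 0.001034471888007758 0.03721884997631091
near [0.4821 0.0545 0.0292]
far [0.6192 0.2136 0.036 ]
grip [0.5097 0.1225 0.055 ]
```

```bash

python3 -m crank '[{"angular":[0,0,0.0965],"delta_pos":[0.0204,0.0347,0],"gripper":1},{"angular":[0,0,0.0965],"delta_pos":[0.0204,0.0347,0],"gripper":1},{"angular":[0,0,0.0965],"delta_pos":[0.0204,0.0347,0],"gripper":1},{"angular":[0,0,0.0965],"delta_pos":[0.0204,0.0347,0],"gripper":1},{"angular":[0,0,0.0965],"delta_pos":[0.0204,0.0347,0],"gripper":1},{"angular":[0,0,0.0965],"delta_pos":[0.0204,0.0347,0],"gripper":1},{"angular":[0,0,0.0965],"delta_pos":[0.0204,0.0347,0],"gripper":1},{"angular":[0,0,0.0965],"delta_pos":[0.0204,0.0347,0],"gripper":1}]' 40
python3 -m crank '[{"angular":[0,0,0.0965],"delta_pos":[0.0204,0.0347,0],"gripper":1},{"angular":[0,0,0.0965],"delta_pos":[0.0204,0.0347,0],"gripper":1},{"angular":[0,0,0.0965],"delta_pos":[0.0204,0.0347,0],"gripper":1},{"angular":[0,0,0.0965],"delta_pos":[0.0204,0.0347,0],"gripper":1},{"angular":[0,0,0.0965],"delta_pos":[0.0204,0.0347,0],"gripper":1},{"angular":[0,0,0.0965],"delta_pos":[0.0204,0.0347,0],"gripper":1},{"angular":[0,0,0.0965],"delta_pos":[0.0204,0.0347,0],"gripper":1},{"angular":[0,0,0.0965],"delta_pos":[0.0204,0.0347,0],"gripper":1}]'
python3 -m crank '[{"angular":[0,0,0],"delta_pos":[0,0,-0.04],"gripper":1},{"angular":[0,0,0],"delta_pos":[0,0,-0.04],"gripper":1},{"angular":[0,0,0],"delta_pos":[0,0,-0.04],"gripper":1},{"angular":[0,0,0],"delta_pos":[0,0,-0.02],"gripper":1},{"angular":[0,0,0],"delta_pos":[0,0,0],"gripper":1}]'
python3 - <<'E'
from h import *
s=snap('top');save(s,'top3.png',(230,160,330,270),5)
from scipy.spatial.transform import Rotation as R
o=status.observe();print(R.from_rotvec(o['eef_rot']).as_matrix().round(3),o['joints'].round(3))
E
```

```text
time: 1.1
position: [0.3192, -0.2224, 0.4049]
eef_rot: [2.697, 1.61, 0.0]
wrist_force: [0.5, 0.1, -0.1]
opening: 0.001
time: 1.9
position: [0.4825, 0.0555, 0.4048]
eef_rot: [1.892, 2.508, 0.0]
wrist_force: [-0.1, -0.6, 0.7]
opening: 0.001
time: 2.4
position: [0.4805, 0.0539, 0.2622]
eef_rot: [-1.895, -2.501, 0.005]
wrist_force: [0.3, 0.1, -0.0]
opening: -0.002
[[-0.271  0.963 -0.003]
 [ 0.963  0.271  0.   ]
 [ 0.001 -0.002 -1.   ]] [-0.04   0.349 -0.477  0.747 -0.     1.257]
```

View pics/top3.png

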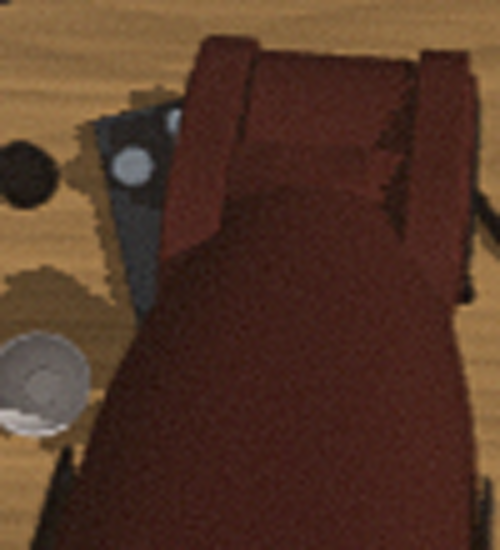

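The top view is blocked by the arm, but the tool stands within 2 mm of the near plug. I'll lower it and press in small steps.

```bash

python3 -m crank '[{"angular":[0,0,0],"delta_pos":[0.001,0,-0.03],"gripper":1},{"angular":[0,0,0],"delta_pos":[0,0,-0.02],"gripper":1},{"angular":[0,0,0],"delta_pos":[0,0,-0.005],"gripper":1},{"angular":[0,0,0],"delta_pos":[0,0,-0.003],"gripper":1},{"angular":[0,0,0],"delta_pos":[0,0,0],"gripper":1}]'
python3 -m crank '[{"angular":[0,0,0],"delta_pos":[0,0,-0.002],"gripper":1},{"angular":[0,0,0],"delta_pos":[0,0,-0.002],"gripper":1},{"angular":[0,0,0],"delta_pos":[0,0,0],"gripper":1}]'
python3 -m crank '[{"angular":[0,0,0],"delta_pos":[0,0,-0.002],"gripper":1},{"angular":[0,0,0],"delta_pos":[0,0,-0.001],"gripper":1},{"angular":[0,0,0],"delta_pos":[0,0,0],"gripper":1}]'
python3 - <<'E'
from h import *
s=snap('scene');save(s,'scene3.png',(312,166,428,256),6.8)
E
```

```text
time: 2.95
position: [0.4836, 0.0538, 0.2078]
eef_rot: [1.896, 2.503, 0.001]
wrist_force: [0.2, -0.2, 0.7]
opening: 0.001
time: 3.25
position: [0.4834, 0.0537, 0.2032]
eef_rot: [1.897, 2.503, 0.001]
wrist_force: [1.9, -0.2, 1.5]
opening: 0.001
time: 3.55
position: [0.4834, 0.0538, 0.2001]
eef_rot: [1.897, 2.503, 0.001]
wrist_force: [1.2, -0.1, 2.9]
opening: -0.001
```

View pics/scene3.png

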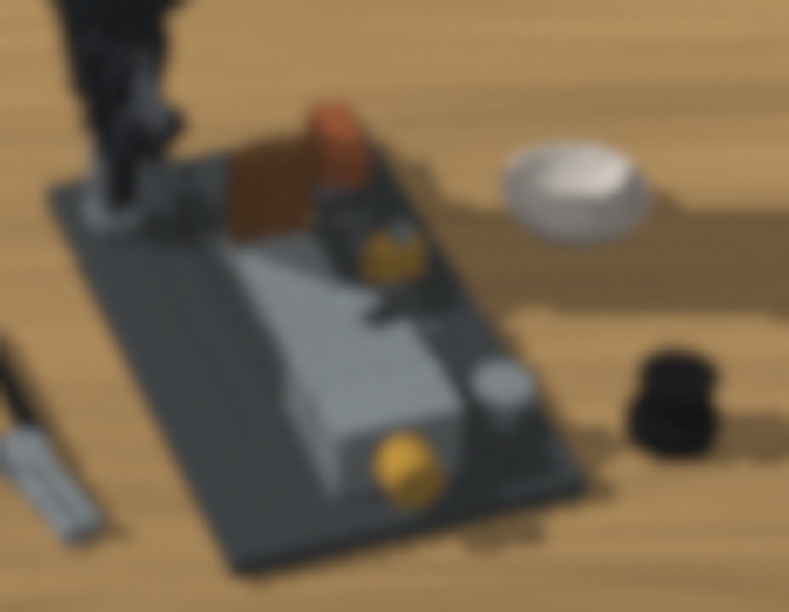

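The closed fingers sit on the near plug at crop (115,205). I'll carry on down.

```bash

for i in 1; do :; done
python3 -m crank '[{"angular":[0,0,0],"delta_pos":[0,0,-0.001],"gripper":1},{"angular":[0,0,0],"delta_pos":[0,0,-0.001],"gripper":1},{"angular":[0,0,0],"delta_pos":[0,0,0],"gripper":1}]'
python3 -m crank '[{"angular":[0,0,0],"delta_pos":[0,0,-0.001],"gripper":1},{"angular":[0,0,0],"delta_pos":[0,0,-0.001],"gripper":1},{"angular":[0,0,0],"delta_pos":[0,0,0],"gripper":1}]'
python3 -m crank '[{"angular":[0,0,0],"delta_pos":[0,0,-0.001],"gripper":1},{"angular":[0,0,0],"delta_pos":[0,0,0],"gripper":1}]'
python3 -m crank '[{"angular":[0,0,0],"delta_pos":[0,0,-0.001],"gripper":1},{"angular":[0,0,0],"delta_pos":[0,0,0],"gripper":1}]'
```

```text
time: 3.9
position: [0.4834, 0.0538, 0.198]
eef_rot: [1.897, 2.503, 0.001]
wrist_force: [2.5, 0.4, 3.5]
opening: -0.001
time: 4.2
position: [0.4834, 0.0537, 0.1963]
eef_rot: [1.897, 2.503, 0.001]
wrist_force: [1.3, -0.4, 10.9]
opening: 0.002
time: 4.4
position: [0.4834, 0.0538, 0.1962]
eef_rot: [1.896, 2.503, 0.002]
wrist_force: [-4.3, 0.9, 25.4]
opening: -0.004
time: 4.6
position: [0.4834, 0.0538, 0.196]
eef_rot: [1.896, 2.503, 0.002]
wrist_force: [-7.1, -0.6, 39.7]
opening: -0.0
```

Near plug is home: it stopped at tip height 0.023 and the force climbed to 40 N. Next, the far plug.

```bash

python3 -m crank '[{"angular":[0,0,0],"delta_pos":[0,0,0.03],"gripper":1},{"angular":[0,0,0],"delta_pos":[0,0,0.04],"gripper":1},{"angular":[0,0,0],"delta_pos":[0,0,0.03],"gripper":1},{"angular":[0,0,0],"delta_pos":[0.022,0.026,0],"gripper":1},{"angular":[0,0,0],"delta_pos":[0.022,0.026,0],"gripper":1},{"angular":[0,0,0],"delta_pos":[0.022,0.026,0],"gripper":1},{"angular":[0,0,0],"delta_pos":[0.022,0.026,0],"gripper":1},{"angular":[0,0,0],"delta_pos":[0.022,0.026,0],"gripper":1}]'
python3 -m crank '[{"angular":[0,0,0],"delta_pos":[0.022,0.026,0],"gripper":1},{"angular":[0,0,0],"delta_pos":[0.004,0.004,0],"gripper":1},{"angular":[0,0,0],"delta_pos":[0,0,-0.03],"gripper":1},{"angular":[0,0,0],"delta_pos":[0,0,-0.03],"gripper":1},{"angular":[0,0,0],"delta_pos":[0,0,-0.012],"gripper":1},{"angular":[0,0,0],"delta_pos":[0,0,0],"gripper":1}]'
python3 - <<'E'
from h import *
s=snap('scene');save(s,'scene4.png',(312,166,428,256),6.8)
E
```

```text
time: 5.4
position: [0.5932, 0.1849, 0.2931]
eef_rot: [-1.897, -2.503, 0.002]
wrist_force: [0.7, -0.2, 0.2]
opening: 0.001
time: 6.0
position: [0.6177, 0.2131, 0.2197]
eef_rot: [-1.896, -2.501, 0.006]
wrist_force: [-0.6, 0.5, -0.2]
opening: -0.0
```

View pics/scene4.png

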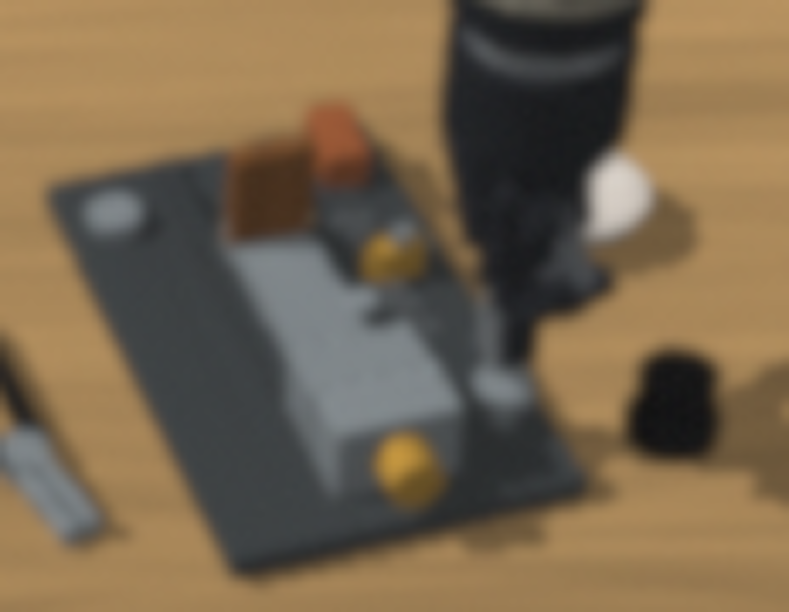

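The tips are directly above the far plug at about (505,380), and the near plug's head lies flat at (113,213). Pressing the far one.

```bash

python3 -m crank '[{"angular":[0,0,0],"delta_pos":[0.001,0,-0.006],"gripper":1},{"angular":[0,0,0],"delta_pos":[0,0,-0.003],"gripper":1},{"angular":[0,0,0],"delta_pos":[0,0,-0.003],"gripper":1},{"angular":[0,0,0],"delta_pos":[0,0,-0.003],"gripper":1},{"angular":[0,0,0],"delta_pos":[0,0,-0.002],"gripper":1},{"angular":[0,0,0],"delta_pos":[0,0,-0.002],"gripper":1},{"angular":[0,0,0],"delta_pos":[0,0,0],"gripper":1}]'
python3 -m crank '[{"angular":[0,0,0],"delta_pos":[0,0,-0.002],"gripper":1},{"angular":[0,0,0],"delta_pos":[0,0,-0.002],"gripper":1},{"angular":[0,0,0],"delta_pos":[0,0,0],"gripper":1}]'
python3 -m crank '[{"angular":[0,0,0],"delta_pos":[0,0,-0.001],"gripper":1},{"angular":[0,0,0],"delta_pos":[0,0,0],"gripper":1}]'
```

```text
time: 6.75
position: [0.6202, 0.2138, 0.2032]
eef_rot: [1.897, 2.503, 0.001]
wrist_force: [0.6, 0.0, 2.0]
opening: 0.003
time: 7.05
position: [0.6202, 0.2138, 0.199]
eef_rot: [1.897, 2.503, 0.001]
wrist_force: [0.6, -0.4, 3.2]
opening: 0.003
time: 7.25
position: [0.6202, 0.2138, 0.1981]
eef_rot: [1.897, 2.503, 0.001]
wrist_force: [0.7, -0.0, 4.6]
opening: -0.001
```

```bash

python3 -m crank '[{"angular":[0,0,0],"delta_pos":[0,0,-0.001],"gripper":1},{"angular":[0,0,0],"delta_pos":[0,0,-0.001],"gripper":1},{"angular":[0,0,0],"delta_pos":[0,0,0],"gripper":1}]'
python3 -m crank '[{"angular":[0,0,0],"delta_pos":[0,0,-0.001],"gripper":1},{"angular":[0,0,0],"delta_pos":[0,0,0],"gripper":1}]'
python3 -m crank '[{"angular":[0,0,0],"delta_pos":[0,0,-0.001],"gripper":1},{"angular":[0,0,0],"delta_pos":[0,0,0],"gripper":1}]'
```

```text
time: 7.55
position: [0.6202, 0.2138, 0.1964]
eef_rot: [1.897, 2.503, 0.001]
wrist_force: [-1.5, -0.8, 8.2]
opening: -0.001
time: 7.75
position: [0.6202, 0.2138, 0.1963]
eef_rot: [1.897, 2.503, 0.002]
wrist_force: [-3.9, -2.0, 16.9]
opening: -0.002
time: 7.95
position: [0.6202, 0.2138, 0.1962]
eef_rot: [1.896, 2.503, 0.002]
wrist_force: [-6.5, -2.3, 25.3]
opening: 0.005
```

```bash

python3 -m crank '[{"angular":[0,0,0],"delta_pos":[0,0,-0.001],"gripper":1},{"angular":[0,0,0],"delta_pos":[0,0,0],"gripper":1}]'
python3 -m crank '[{"angular":[0,0,0],"delta_pos":[0,0,0.03],"gripper":1},{"angular":[0,0,0],"delta_pos":[0,0,0.04],"gripper":1},{"angular":[0,0,0],"delta_pos":[0,0,0.04],"gripper":1},{"angular":[0,0,0],"delta_pos":[-0.0221,-0.0182,0],"gripper":-1},{"angular":[0,0,0],"delta_pos":[-0.0221,-0.0182,0],"gripper":-1},{"angular":[0,0,0],"delta_pos":[-0.0221,-0.0182,0],"gripper":-1},{"angular":[0,0,0],"delta_pos":[-0.0221,-0.0182,0],"gripper":-1},{"angular":[0,0,0],"delta_pos":[-0.0221,-0.0182,0],"gripper":-1}]' 40
python3 -m crank '[{"angular":[0,0,0],"delta_pos":[0,0,-0.01],"gripper":-1},{"angular":[0,0,0],"delta_pos":[0,0,0],"gripper":-1}]'
python3 - <<'E'
from h import *
o=status.observe();print(o['position'],o['opening'])
s=snap('scene');save(s,'scene5.png',(312,126,428,256),4.6)
E
```

```text
time: 8.15
position: [0.6202, 0.2138, 0.1962]
eef_rot: [1.896, 2.503, 0.002]
wrist_force: [-10.5, -3.3, 33.9]
opening: 0.002
time: 8.95
position: [0.5082, 0.1222, 0.3024]
eef_rot: [-1.897, -2.504, 0.001]
wrist_force: [0.3, -0.2, 0.2]
opening: 0.845
time: 9.15
position: [0.509, 0.1226, 0.2918]
eef_rot: [-1.897, -2.502, 0.001]
wrist_force: [-0.5, -0.2, 0.2]
opening: 0.999
[0.50896307 0.1225667  0.29181221] 0.9991618902608611
```

View pics/scene5.png

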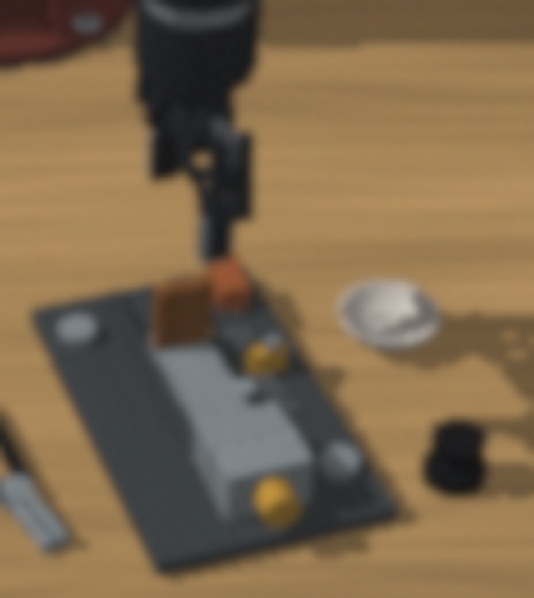

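Both plugs are flat on the plate: near (77,328), far (343,460). The open gripper stands above the grip at (182,312). I'll descend and close.

```bash

python3 -m crank '[{"angular":[0,0,0],"delta_pos":[0,0,-0.03],"gripper":-1},{"angular":[0,0,0],"delta_pos":[0,0,-0.03],"gripper":-1},{"angular":[0,0,0],"delta_pos":[0,0,-0.018],"gripper":-1},{"angular":[0,0,0],"delta_pos":[0,0,0],"gripper":-1}]'
python3 -m crank '[{"angular":[0,0,0],"delta_pos":[0,0,0],"gripper":0},{"angular":[0,0,0],"delta_pos":[0,0,0],"gripper":0.4},{"angular":[0,0,0],"delta_pos":[0,0,0],"gripper":0.6},{"angular":[0,0,0],"delta_pos":[0,0,0],"gripper":1},{"angular":[0,0,0],"delta_pos":[0,0,0],"gripper":1},{"angular":[0,0,0],"delta_pos":[0,0,0],"gripper":1}]' 50
```

```text
time: 9.6
position: [0.509, 0.1232, 0.2124]
eef_rot: [-1.895, -2.502, 0.004]
wrist_force: [-0.7, 0.0, 0.4]
opening: 0.998
time: 10.2
position: [0.509, 0.1226, 0.2153]
eef_rot: [-1.897, -2.504, 0.001]
wrist_force: [-5.5, -0.9, 8.4]
opening: 0.132
```

Gripped: the opening reads 11 mm on a 12 mm plate. I'll pull 24 mm along the clamp's -x, then look.

```bash

python3 -m crank '[{"angular":[0,0,0],"delta_pos":[-0.00385,-0.00108,0],"gripper":1},{"angular":[0,0,0],"delta_pos":[-0.00385,-0.00108,0],"gripper":1},{"angular":[0,0,0],"delta_pos":[-0.00385,-0.00108,0],"gripper":1},{"angular":[0,0,0],"delta_pos":[-0.00385,-0.00108,0],"gripper":1},{"angular":[0,0,0],"delta_pos":[-0.00385,-0.00108,0],"gripper":1},{"angular":[0,0,0],"delta_pos":[-0.00385,-0.00108,0],"gripper":1},{"angular":[0,0,0],"delta_pos":[0,0,0],"gripper":1},{"angular":[0,0,0],"delta_pos":[0,0,0],"gripper":1}]' 70
python3 - <<'E'
from h import *
a=np.hypot
ims=[]
for n,(x0,y0,x1,y1) in(('scene',(340,176,400,240)),('top',(245,175,300,239))):
    s=snap(n);im=s['image'][...,::-1][y0:y1,x0:x1]
    ims.append(cv2.resize(im,None,fx=6.8,fy=6.8,interpolation=cv2.INTER_CUBIC))
cv2.imwrite('pics/both6.png',np.hstack([cv2.copyMakeBorder(i,0,0,0,4,0) for i in ims]));print([i.shape for i in ims])
o=status.observe();print((np.array(o['position'])[:2]-[.509,.1226])@[-.9627,-.2708],o['position'])
E
```

```text
time: 11.0
position: [0.4877, 0.1165, 0.2154]
eef_rot: [1.895, 2.502, 0.005]
wrist_force: [7.4, 1.6, -3.1]
opening: 0.13
[(435, 408, 3), (435, 374, 3)]
0.02208340417162728 [0.48776042 0.11655843 0.21534361]
```

View pics/both6.png

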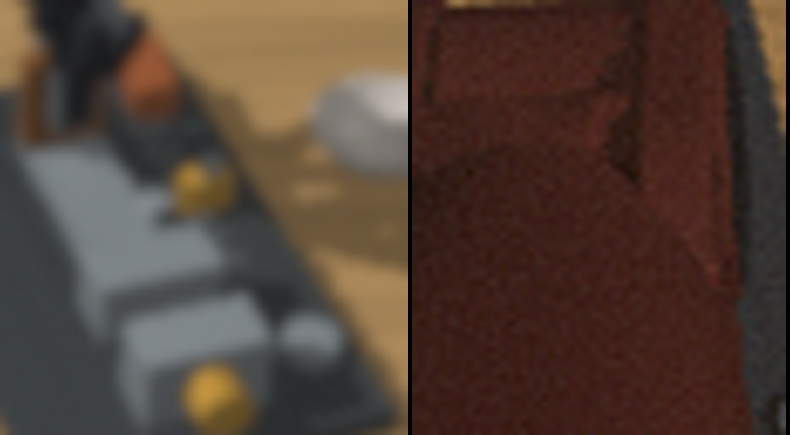

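The jaw is open about 22 mm, and the pointer at (165,203) is just short of the rider at (205,190). The top view is still blocked. I'll compare a magnified shut top view with the current scene view, and overlay lines of constant clamp x at z = 30 mm.

```bash
cat > z.py <<'E'
from fit import *   # pose p (uses prior pixels)
def panel(im,s,box,k,grid,xs=np.arange(-.035,.016,.005)):
    x0,y0,x1,y1=box;b=cv2.resize(im[y0:y1,x0:x1],None,fx=k,fy=k,interpolation=cv2.INTER_LANCZOS4)
    b=cv2.convertScaleAbs(b,alpha=1.5)
    if grid:
        for x in xs:
            q=[(proj(s,w(p,(x,y,.03)))-[x0,y0]+.5)*k-.5 for y in(.028,.034)]
            cv2.line(b,*[tuple(int(round(v)) for v in a) for a in q],(0,0,255) if abs(x+.02)>1e-6 else (0,255,0),1)
    return cv2.copyMakeBorder(b,2,2,2,2,cv2.BORDER_CONSTANT)
E
python3 - <<'E'
from z import *
A=cv2.imread('pics/top1.png');B=c['image'][...,::-1]
tb=(256,205,280,229);sb=(356,190,384,218)
k1,k2=12,10.3
row=lambda g:np.hstack([panel(A,t,tb,k1,g),panel(B,c,sb,k2,g)])
cv2.imwrite('pics/z7.png',np.vstack([row(False),row(True)]));print(row(0).shape,p.round(4))
# numeric: gold mask and screw centroid in raw images
for im,s,bx in((A,t,(258,216,274,230)),(cv2.imread('pics/scene1.png'),c,(364,196,378,210))):
    x0,y0,x1,y1=bx;h=cv2.cvtColor(im[y0:y1,x0:x1],cv2.COLOR_BGR2HSV).astype(int)
    m=(h[...,1]>130)&(h[...,2]>70)&(h[...,0]<28)&(h[...,0]>12)
    ys,xs=np.nonzero(m);uv=[xs.mean()+x0,ys.mean()+y0];print('gold',len(xs),np.round(uv,2))
    for z in(.022,.03,.036):
        q=ray(s,uv,z)[:2]-p[:2];a=p[2];print(z,'local',np.round([np.cos(a)*q[0]+np.sin(a)*q[1],-np.sin(a)*q[0]+np.cos(a)*q[1]],4))
E
```

```text
(292, 584, 3) [0.5531 0.1347 0.2743 0.0292 0.036 ]
gold 18 [265.67 222.89]
0.022 local [-0.0192  0.0511]
0.03 local [-0.0208  0.0505]
0.036 local [-0.0221  0.05  ]
gold 35 [368.69 203.8 ]
0.022 local [-0.0205  0.048 ]
0.03 local [-0.0119  0.044 ]
0.036 local [-0.0054  0.041 ]
```

View pics/z7.png

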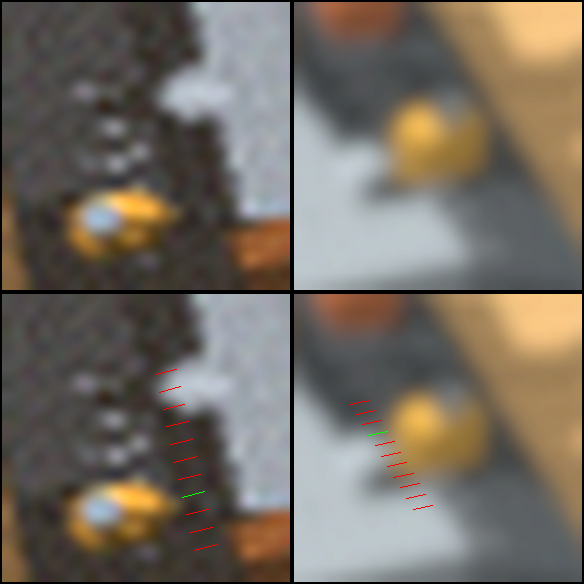

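Shut, in the top panel, the pointer tip (160,95) lies at clamp x ≈ +10.5 mm and the nose tip (176,212) at ≈ -21.5 mm, so the travel is about 32 mm. In the scene panel the pointer sits about 9–10 mm short, which agrees. I'll pull 10 mm more.

```bash

python3 -m crank '[{"angular":[0,0,0],"delta_pos":[-0.00289,-0.00081,0],"gripper":1},{"angular":[0,0,0],"delta_pos":[-0.00289,-0.00081,0],"gripper":1},{"angular":[0,0,0],"delta_pos":[-0.00289,-0.00081,0],"gripper":1},{"angular":[0,0,0],"delta_pos":[-0.00096,-0.00027,0],"gripper":1},{"angular":[0,0,0],"delta_pos":[0,0,0],"gripper":1},{"angular":[0,0,0],"delta_pos":[0,0,0],"gripper":1}]'
python3 - <<'E'
from z import *
o=status.observe();print((np.array(o['position'])[:2]-[.509,.1226])@[-.9627,-.2708],o['position'])
N=8
B=np.mean([snap('scene')['image'][...,::-1].astype(float) for _ in range(N)],0).astype(np.uint8)
cv2.imwrite('pics/now8.png',B)
sb=(348,186,384,222);k=10.8
cv2.imwrite('pics/z8.png',np.hstack([panel(B,c,sb,k,g) for g in(0,1)]))
f=lambda x,y,z:((proj(c,w(p,(x,y,z)))-sb[:2]+.5)*k).round(0)
print('nose pred',f(-.0215,.036,.03),'ptr pred',f(-.0215,.033,.03),'fixed jaw edges',f(.08,.028,.052),f(.08,-.028,.052))
E
```

```text
time: 11.8
position: [0.4784, 0.1138, 0.2154]
eef_rot: [1.895, 2.502, 0.006]
wrist_force: [7.4, 2.9, -3.8]
opening: 0.128
0.031860747609717605 [0.47835865 0.11387651 0.21534636]
nose pred [190. 182.] ptr pred [180. 184.] fixed jaw edges [308. 361.] [109. 405.]
```

View pics/z8.png

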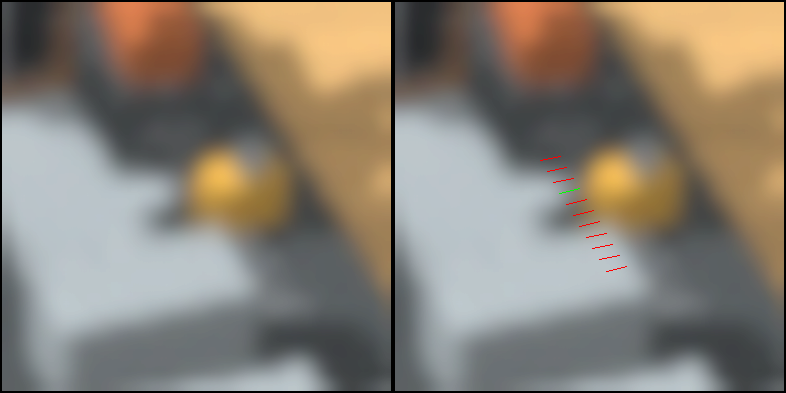

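The pointer tip at (183,180) now faces the left end of the brass nose at (188,183). As an independent check I'll measure the jaw gap from the brightness profile across the jaw tops.

```bash
python3 - <<'E'
from z import *
B=cv2.cvtColor(cv2.imread('pics/now8.png'),cv2.COLOR_BGR2GRAY).astype(np.float32)
xs=np.arange(.03,.125,.001)
for z in(.050,.052):
    P=np.array([[proj(c,w(p,(x,y,z))) for y in np.linspace(-.02,.02,21)] for x in xs],np.float32)
    g=cv2.remap(B,P[...,0],P[...,1],cv2.INTER_LINEAR).mean(1);d=np.gradient(g)
    i=[k for k in range(2,len(d)-2) if abs(d[k])==abs(d[k-2:k+3]).max() and abs(d[k])>1.5]
    print(z,[(round(xs[k]*1000),round(float(d[k]),1)) for k in i])
o=status.observe();print(o['position'],o['wrist_force'].round(1),o['opening'])
E
```

```text
0.05 [(49, -4.6), (77, 5.4), (107, -4.6), (118, 1.9)]
0.052 [(51, -4.6), (78, 5.5), (109, -4.6), (119, 1.9)]
[0.4783691  0.1138703  0.21533741] [ 8.   2.4 -4.8] 0.1351528092663166
```

The jaw-gap edge suggests about 30 mm and the TCP says 31.9 mm. To settle it, I'll measure the boundary between grip and slide bar, shut versus now, in the same camera.

```bash
python3 - <<'E'
from z import *
xs=np.arange(-.11,-.005,.0005)
def prof(f,ys,z=.03):
    B=cv2.imread(f).astype(np.float32);B=B[...,2]-B[...,0]
    P=np.array([[proj(c,w(p,(x,y,z))) for y in ys] for x in xs],np.float32)
    return cv2.remap(B,P[...,0],P[...,1],cv2.INTER_LINEAR).mean(1)
for lo,hi in((-.018,-.014),(-.015,-.011),(.014,.018)):
    for f in('pics/scene1.png','pics/now8.png'):
        g=prof(f,np.linspace(lo,hi,7));d=np.gradient(g)
        k=d.argmin();wt=-np.minimum(d[max(0,k-8):k+9],0);cen=(xs[max(0,k-8):k+9]*wt).sum()/wt.sum()
        print(lo,f[5:11],'edge mm',round(cen*1000,1),round(float(d[k]),1),'levels',g[::14].round(0))
# lug track: front dark face below lug tip, profile along x at y=.028..0.032
A=[cv2.imread(f,0).astype(np.float32) for f in('pics/scene1.png','pics/now8.png')]
xs2=np.arange(-.05,.04,.001)
for B in A:
    P=np.array([[proj(c,w(p,(x,y,.03))) for y in(.022,.024,.026)] for x in xs2],np.float32)
    print(cv2.remap(B,P[...,0],P[...,1],cv2.INTER_LINEAR).mean(1)[::3].round(0))
E
```

```text
-0.018 scene1 edge mm -107.2 -2.8 levels [43.  8. -5. -6. -4.  2. 11. 21. 28. 22.  0. -8. -9. -9. -9.]
-0.018 now8.p edge mm -108.2 -2.6 levels [ 44.  17.  19.  29.  30.  15.  -3.  -9.  -9.  -9.  -9.  -9.  -9. -10.
  -9.]
-0.015 scene1 edge mm -107.0 -2.9 levels [ 44.   8.  -5.  -4.   2.  13.  25.  33.  35.  24.   1.  -8. -10.  -9.
 -10.]
-0.015 now8.p edge mm -108.2 -2.2 levels [ 48.  29.  33.  38.  35.  15.  -4. -10. -10. -10. -10. -10. -10. -10.
 -10.]
0.014 scene1 edge mm -43.4 -1.8 levels [64. 61. 50. 40. 39. 40. 40. 39. 38. 27.  5. -6. -8. -8. -8.]
0.014 now8.p edge mm -73.3 -1.3 levels [ -3.  -3.  -1.   5.  16.  15.  -0.  -6.  -8.  -8.  -8.  -9. -10. -10.
  -9.]
[ 58.  57.  55.  54.  52.  53.  52.  53.  53.  53.  53.  54.  55.  57.
  61.  70.  81.  97. 111. 120. 118. 110.  97.  83.  74.  79.  92. 107.
 118. 124.]
[ 51.  52.  53.  55.  60.  69.  82.  97. 110. 118. 117. 109.  94.  84.
  80.  91. 106. 118. 125. 128. 129. 130. 129. 127. 122. 113. 100.  87.
  80.  75.]
```

The lug profile shifted by 30.0 mm and the jaw edge agrees at 30 mm, so the true opening is 30.0 mm: the fingers gave about 2 mm. Now I'll measure the nose the same way relative to the pointer.

```bash
python3 - <<'E'
from z import *
xs=np.arange(-.06,.05,.0005)
def prof(f,s,ys,kind,z=.03):
    B=cv2.imread(f).astype(np.float32);B=B[...,2]-B[...,0] if kind=='gold' else B.mean(2)
    P=np.array([[proj(s,w(p,(x,y,z))) for y in ys] for x in xs],np.float32)
    return cv2.remap(B,P[...,0],P[...,1],cv2.INTER_CUBIC).mean(1)
def cen(g,lo,hi):
    m=(xs>lo)&(xs<hi);x=xs[m];v=g[m];k=v.argmax();b=max(v[:k+1].min(),v[k:].min());t=b+.3*(v[k]-b)
    wt=np.maximum(v-t,0)*(abs(x-x[k])<.012);return round(1000*(x*wt).sum()/wt.sum(),1),round(float(v[k]-b),0)
for f,s,n in(('top1','t','top'),('scene1','c','scene'),('now8','c','scene')):
    s=t if s=='t' else c;f='pics/%s.png'%f
    print(f)
    for y in(.022,.025,.028,.031,.033):print(' lug y',y,cen(prof(f,s,[y-.001,y,y+.001],'g'),-.035,.03) )
    for y in(.033,.035,.037,.039,.041,.043,.047,.052):print(' nose y',y,cen(prof(f,s,[y-.001,y,y+.001],'gold'),-.045,.005))
E
```

```text
pics/top1.png
 lug y 0.022 (np.float64(9.6), 94.0)
 lug y 0.025 (np.float64(9.6), 102.0)
 lug y 0.028 (np.float64(9.5), 97.0)
 lug y 0.031 (np.float64(10.0), 81.0)
 lug y 0.033 (np.float64(10.0), 57.0)
 nose y 0.033 (np.float64(-39.0), 4.0)
 nose y 0.035 (np.float64(-22.4), 16.0)
 nose y 0.037 (np.float64(-21.6), 34.0)
 nose y 0.039 (np.float64(-20.7), 61.0)
 nose y 0.041 (np.float64(-19.8), 92.0)
 nose y 0.043 (np.float64(-19.1), 114.0)
 nose y 0.047 (np.float64(-18.7), 135.0)
 nose y 0.052 (np.float64(-17.4), 79.0)
pics/scene1.png
 lug y 0.022 (np.float64(8.9), 49.0)
 lug y 0.025 (np.float64(8.3), 54.0)
 lug y 0.028 (np.float64(7.5), 46.0)
 lug y 0.031 (np.float64(nan), 0.0)
 lug y 0.033 (np.float64(nan), 0.0)
 nose y 0.033 (np.float64(-9.1), 53.0)
 nose y 0.035 (np.float64(-10.5), 59.0)
 nose y 0.037 (np.float64(-12.3), 63.0)
 nose y 0.039 (np.float64(-14.4), 70.0)
 nose y 0.041 (np.float64(-16.3), 77.0)
 nose y 0.043 (np.float64(-17.5), 83.0)
 nose y 0.047 (np.float64(-17.8), 70.0)
 nose y 0.052 (np.float64(-11.0), 49.0)
pics/now8.png
 lug y 0.022 (np.float64(13.0), 37.0)
 lug y 0.025 (np.float64(13.3), 37.0)
 lug y 0.028 (np.float64(11.5), 37.0)
 lug y 0.031 (np.float64(12.0), 36.0)
 lug y 0.033 (np.float64(11.5), 35.0)
 nose y 0.033 (np.float64(-11.4), 47.0)
 nose y 0.035 (np.float64(-13.0), 58.0)
 nose y 0.037 (np.float64(-14.6), 70.0)
 nose y 0.039 (np.float64(-16.6), 78.0)
 nose y 0.041 (np.float64(-18.4), 84.0)
 nose y 0.043 (np.float64(-19.5), 89.0)
 nose y 0.047 (np.float64(-21.4), 80.0)
 nose y 0.052 (np.float64(-11.5), 50.0)<stdin>:9: RuntimeWarning: invalid value encountered in scalar divide
```

```bash
python3 - <<'E'
from z import *
def loc(s,uv,z):
    q=ray(s,uv,z)[:2]-p[:2];a=p[2];return np.round(1000*np.array([np.cos(a)*q[0]+np.sin(a)*q[1],-np.sin(a)*q[0]+np.cos(a)*q[1]]),1)
for f,s,bx in(('top1',t,(259,218,268,227)),('scene1',c,(366,194,377,203)),('now8',c,(366,194,377,203))):
    x0,y0,x1,y1=bx;B=cv2.imread(f'pics/{f}.png').astype(float)[y0:y1,x0:x1]
    m=np.maximum(B[...,0]-B[...,2]+0,0)  # bluish
    if s is c: print(np.round(B[...,0]-B[...,2]).astype(int)); print(np.round(B.mean(2)).astype(int))
    yy,xx=np.mgrid[y0:y1,x0:x1];m=m*(B.mean(2)>85)
    uv=[(m*xx).sum()/m.sum(),(m*yy).sum()/m.sum()];print(f,np.round(uv,2),'screw',loc(s,uv,.038),loc(s,uv,.036))
E
```

```text
top1 [263.7  222.33] screw [-19.2  55.6] [-18.8  55.8]
[[  2   4   5   4  -2 -15 -32 -43 -48 -50 -56]
 [  4   4   4   5   3  -6 -22 -36 -46 -48 -52]
 [  5   6   5   5   5   1 -11 -27 -41 -47 -51]
 [  5   5   6   4   5   4  -2 -16 -33 -45 -54]
 [  4   4   3   5   6   5   2  -8 -23 -40 -53]
 [ -1  -8  -9  -2   4   4  -2  -9 -17 -33 -48]
 [-18 -36 -38 -21  -6  -3 -12 -20 -19 -26 -40]
 [-46 -71 -73 -52 -30 -21 -29 -36 -27 -18 -29]
 [-68 -89 -92 -77 -56 -45 -47 -48 -31 -14 -19]]
[[ 55  57  59  60  64  68  75  80  82  85  94]
 [ 60  60  61  62  62  65  71  77  81  83  88]
 [ 65  62  62  62  63  65  68  74  79  83  88]
 [ 69  65  62  64  67  69  70  71  76  81  90]
 [ 71  65  67  73  80  84  80  74  73  80  91]
 [ 71  70  76  86  96  99  90  78  72  77  88]
 [ 75  81  89  98 103 101  92  80  71  74  82]
 [ 83  94 103 106 101  94  86  77  71  69  75]
 [ 88 101 107 105  96  84  77  73  67  61  65]]
scene1 [370.5 199. ] screw [-22.6  53.7] [-24.8  54.7]
[[   1    3    3    2   -5  -20  -35  -44  -49  -51  -55]
 [   3    3    4    3    0  -11  -27  -40  -46  -49  -50]
 [   3    4    4    3    2
[... 214 characters left out ...]
-65  -66  -43  -16   -9  -19  -27  -25  -30  -40]
 [ -68  -92  -93  -69  -39  -26  -35  -41  -32  -24  -32]
 [ -78  -99 -101  -84  -61  -48  -51  -51  -35  -18  -21]]
[[ 45  47  49  48  51  60  72  80  84  86  92]
 [ 44  45  45  45  46  53  65  76  81  84  85]
 [ 46  44  43  44  45  49  58  69  78  82  83]
 [ 49  46  45  47  49  51  55  62  72  78  81]
 [ 52  50  51  57  62  62  59  59  66  75  80]
 [ 59  65  70  75  76  75  69  61  62  71  80]
 [ 76  88  95  94  88  83  76  67  62  68  77]
 [ 92 106 112 106  96  86  79  71  63  62  70]
 [ 98 109 113 108  96  84  77  71  63  56  61]]
now8 [nan nan] screw [nan nan] [nan nan]<stdin>:9: RuntimeWarning: invalid value encountered in scalar divide
```

The rider looks about 0.6 px shifted between the two scene pictures. I'll check whether the camera, or the light, changed.

```bash
python3 - <<'E'
from z import *
A=cv2.imread('pics/scene1.png',0).astype(np.float32);B=cv2.imread('pics/now8.png',0).astype(np.float32)
C=c['image'].mean(2).astype(np.float32)
for n,(x0,y0,x1,y1) in dict(box=(250,262,400,326),bottle=(140,185,180,250),loupe=(398,210,424,238),pliers=(290,205,330,250),jar=(450,200,490,240),farplate=(345,225,405,252),rider=(362,192,382,214),nplug=(318,186,338,204),wax=(355,178,370,196)).items():
    a,b=A[y0:y1,x0:x1],B[y0:y1,x0:x1];h=cv2.createHanningWindow(a.shape[::-1],cv2.CV_32F)
    (s,r)=cv2.phaseCorrelate(a,b,h);print(n,np.round(s,2),round(r,2))
print('scene1->fresh snapshot mean diff',abs(B-C).mean())
E
```

```text
box [-0.05 -0.02] 0.94
bottle [-0.06 -0.1 ] 0.89
loupe [ 0.58 -0.11] 0.93
pliers [0.13 0.48] 0.94
jar [0.17 0.22] 0.77
farplate [-0.08  0.34] 0.95
rider [-0.53 -0.32] 0.95
nplug [0.15 0.93] 0.88
wax [0.24 0.05] 0.69
scene1->fresh snapshot mean diff 6.502129
```

The camera is steady (box patch at 0.0 px); the shifts come from changed shading. The opening is 30.0 mm. The nose estimates give these travels: tip from the top view 31.4 mm, screw about 29–31 mm, direct comparison in the scene view about 29–30 mm. The mean is about 30.3 mm, so I'll hold here. I'll confirm it doesn't creep and take one last look.

```bash

python3 -m crank '[{"angular":[0,0,0],"delta_pos":[0,0,0],"gripper":1},{"angular":[0,0,0],"delta_pos":[0,0,0],"gripper":1},{"angular":[0,0,0],"delta_pos":[0,0,0],"gripper":1},{"angular":[0,0,0],"delta_pos":[0,0,0],"gripper":1},{"angular":[0,0,0],"delta_pos":[0,0,0],"gripper":1},{"angular":[0,0,0],"delta_pos":[0,0,0],"gripper":1},{"angular":[0,0,0],"delta_pos":[0,0,0],"gripper":1},{"angular":[0,0,0],"delta_pos":[0,0,0],"gripper":1}]'
python3 - <<'E'
from z import *
s=snap('scene');save(s,'fin.png',(290,160,430,260),5.6)
a=cv2.imread('pics/now8.png',0)[195:235,345:385].astype(np.float32);b=s['image'][195:235,345:385]
print(cv2.phaseCorrelate(a,cv2.cvtColor(b,cv2.COLOR_RGB2GRAY).astype(np.float32),cv2.createHanningWindow((40,40),cv2.CV_32F)))
E
```

```text
time: 13.6
position: [0.4784, 0.1139, 0.2154]
eef_rot: [1.895, 2.502, 0.006]
wrist_force: [7.3, 3.5, -3.6]
opening: 0.13
((-0.307963566558243, 0.013559273523473081), 0.8897020661830902)
```

View pics/fin.png

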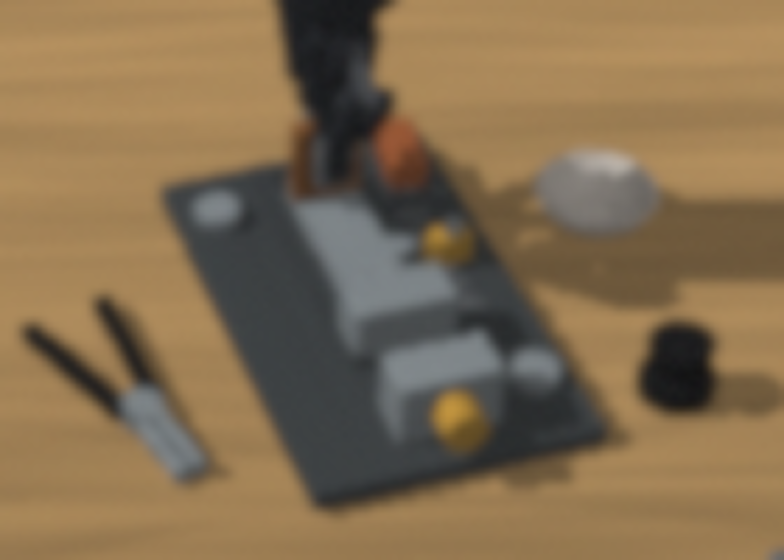

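The final view shows both plugs flat at (217,208) and (533,368), the jaw open and held, the pointer at (415,242) level with the brass nose at (425,240), and the bystanders in place. Handing in.

```bash
python3 -c "
from workcell import sign_off
print(sign_off())"
```

```text
the job is handed in; nothing more can be done
None
```

I pressed both plugs home while the jaw was shut, then pulled the jaw open to the rider. I handed the job in still gripping it there, at about 13.6 s.

- **Plugs:** Each stopped with the fingertips 23 mm above the bench and the push force rising (40 N near, 34 N far). Both heads lie flat on the plate in the last picture.
- **Jaw position:** It is open about 30 mm, measured in the scene camera from how far the pointer lug moved and from the gap between the jaws. The arm's own travel reads 31.9 mm; I put the difference down to the fingers giving, and trusted the images.
- **Mark:** Estimates of the opening needed ran from 29 to 31.4 mm, about 30.3 mm on average, so the pointer should be level with the nose to within about 1.5 mm. I could not narrow that further because the arm blocks the top camera.
- **Holding:** Over 1.5 s of holding, the arm and grip opening did not move. One image comparison over that time read 0.3 px sideways. I took it as noise from shading, since other patches of unmoved things also shifted by up to about 0.9 px as the shadows changed.
- **Other things:** The pliers, loupe, dish and wax bar look to be where they were in the last picture. The hammer, bottle, brush and jar were outside that crop, and the arm was not brought near them.

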